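# Clear the cezve off and lift the coffee tray level

## Robot

A 6-joint arm with a two-finger parallel gripper is mounted at the origin on the work surface. World frame = base frame: x ahead of the robot, y to its left, z up, the work surface at z = 0. Lengths are in m, angles in degrees, forces in N, time in s.
With the tool pointing down it reaches from about 0.325 to 1 m from the base axis. Payload 5.1 kg.
Tool frame: the origin (TCP) lies where the fingers leave the gripper's body, on its centre line; the fingertips stand 73 mm ahead of it and the grasp point (between the pads) lies 54 mm ahead of it; z points along the fingers, y is the line along which they close (so a half turn about z gives the same grasp; the last joint's range is limited). The gripper opens to 85 mm and grips with 20 to 120 N. Pads are 22 mm wide; open, the fingers measure 114 mm over their backs; the gripper's body (76 mm by 85 mm) begins 54 mm behind the grasp point. The pads swing forward as they close: fully open they stand 13 mm farther back than shut.
Start: joints at [65.569, 7.093, 94.555, -0, 78.352, -4.733], TCP at [0.219, 0.612, 0.304] pointing down, gripper open.
Joint ranges: [-149.61, 149.61], [-58.7, 133.49], [1.44, 155.28], [-77.14, 257.14], [18.33, 153.61], [-166.67, 166.67]. Speed limits (degrees/s): [147.25, 147.25, 180, 180, 180, 180].

## Interface

Orientations are given as [roll, pitch, yaw] about the fixed x, y, z axes, in that order (R = Rz(yaw) Ry(pitch) Rx(roll)).
In Python, from cell import env, viewer, workorder, finder gives the robot as it stands.
- The arm moves only by the tool servo_tool, never from a script. Its argument "deltas" is a list of rows, each an object with "slide": the shift along the tool's x, y, z in m, a list of three; "angular": the turn, a rotation vector about the tool's x, y, z in rad, a list of three. In form: [{"slide": [tx, ty, tz], "angular": [wx, wy, wz]}, ...]. A call has 1 to 20 rows; each row is the pose to reach, as a shift and turn from the pose commanded when the call began, along the tool's axes at that moment; what a row does not reach only later rows make up. A row lasts 1/10 s, in which the tool goes at most 50 mm and 8.59 degrees, less where a joint would pass 70% of its speed; a pose out of reach is approached as far as the arm can. A call with a gripper value outside its range is refused whole. "fingers" is the opening, from 0 (shut) to 1 (fully open), set as the call begins (left out, the last holds). The fingers move at their own pace and stop on an object; the grip force is fixed at half the most. Time passes only in rows, so rows that repeat a pose let the fingers close. It gives the time, the measured TCP pose, the force, the opening and the grip force at its end, in the units of the state.
- env.state(): the state, without advancing time (a new reading comes with each control period).
- viewer.capture(name): name is "side" or "top" or "wrist"; returns a dict with "pixels" (400x640x3 uint8, blue, green, red), "z_map" (400x640 float32, m along the optical axis (not along the pixel's ray), 0 where there is no reading), "vertical_fov" (degrees; the focal length in pixels is half the picture's height over the tangent of half this angle, whatever the lens; pixels are square), "cx", "cy" (the principal point, pixels), "k1" (the pictures are not rectified: a ray, as slopes to the right and down, at radius r is drawn at 1 + k1 r^2 times it, then the intrinsics apply), "pose" (4x4, takes a point from camera to world coordinates); the wrist camera has in their place "tool_from_camera" (4x4, takes a point from camera to tool coordinates, whose origin is the TCP and whose axes are the flange's). Camera axes: x right, y up, looking along -z (the intrinsics and any distortion apply to the point x, -y, -z); pixel columns grow to the right and rows downward; lengths in m; the calibration is good to about 2 mm. A picture is of the moment at which its call begins: read the wrist's pose just before it.
- workorder.hand_in(): hands the job in; it is judged then, once.
Trained networks look in a picture, given as the dict that the camera call returned (one of the last four; its "shot" number tells which), for a name from the list of things; names that differ only in an ending like _2 or _b are one class to them, and where a whole thing is asked for, a point or a joint stands for the part that bears it (a point fixed in the world has none). Each returns a list of dicts, best first, with "p" (0 to 1); they miss things now and then, are a little off and sometimes report something else, mostly with a low value. They report only what shows in the picture. A call takes as long as a camera call. They do not tell look-alikes from the thing itself.
- finder.regions_of(picture, target): "mask" (400x640 bool, what is visible of it) and "position" ([column, row] in pixels, amid what is visible of it).
- finder.mark_of(picture, target): "position" ([column, row] in pixels: a listed point, or the origin of a listed thing).
The state is a dict: "t": time; "joints": joint angles; "joint_velocities": joint speeds; "joint_torque": joint torques, N m; "tool_pos": TCP position; "tcp_rot": TCP orientation; "wrist_force": force on the tool from outside, world axes, zero at the start; "ft_torque": the same for the moment, N m; "gripper_width": finger opening in m; "gripper_force": force on a finger pad.
Only numpy, scipy, OpenCV 4.12 (cv2) and the standard library are available. Lean on these libraries where they do the work, as an engineer would, in place of code of your own. Each camera call takes 0.05 s, during which the arm holds its last target. There are 200 camera calls.

## Task

The cezve's long handle hangs over the serving tray: take the cezve away and stand it, upright all the while, on the round silicone trivet with its handle well clear of the tray. Then pick the tray up by the wooden grip of its carrying handle, straight up without dragging it, and hold it level and still about 10 cm above the trolley top, with both cups still standing at their ends of it. Finish while still holding the tray up in the air, and leave everything else on the trolley where it stands.

Things in the scene. Friction and masses are not known exactly. Their poses are not given: they have to be found in the camera images.
- cezve: Steel coffee pot, empty, 0.28 kg, 85 mm tall. Origin: centre of its flat underside, z up. Outside diameter 72 mm near the base, 56 mm at the neck (55 to 66 mm up), 66 mm at the rim. Black handle along its own +x: thin rod to 64 mm off the axis, then a bar 14 mm wide, 18 mm deep, from 61 to 195 mm off, rising from 83 to 109 mm. Stands on the robot's side of the tray, handle about 25 mm over a cup.
- cezve_handle_end (a point): The free end of the cezve's handle, 193 mm from the pot's axis along its +x and 109 mm above its underside.
- trivet: Round orange silicone trivet, 150 mm in diameter, 8 mm thick, lying flat and stuck in place, left or right of the tray. Origin at the centre of its underside.
- tray: Dark wooden tray, 150 (own x) by 280 mm (own y), walls 20 mm high, inner floor 6 mm up; 0.42 kg, 0.64 kg with both cups, balanced about its middle. Origin: centre of its underside, z up. A steel rod handle rises from the middles of its long walls (x = +-73 mm, y = 0) to a wooden grip across the middle.
- tray_grip (a point): Centre of the tray's wooden grip, 160 mm straight above the tray's origin: a flat-sided bar 100 mm long along the tray's x, 18 mm wide along its y and 24 mm deep.
- cup_a: White porcelain cup with a gold rim, 62 mm across the rim, 38 mm across the foot, 55 mm tall, small ear to its own +y reaching 45 mm from the axis, 0.11 kg. Origin at the centre of its underside. Stands loose on the tray's floor 77 to 88 mm from the tray's middle towards the tray's +y.
- cup_b: A second cup like cup_a, 77 to 88 mm from the tray's middle towards the tray's -y.
- sugar_pot: Closed blue and white ceramic sugar pot, 84 mm wide, 105 mm tall, loose, near the tray's other cup on the robot's side. Origin at the centre of its underside. To be left alone.
- coffee_mill: Slim brass hand coffee mill, 54 mm wide, 190 mm tall with a crank on top reaching 83 mm to its own +x (up to 202 mm high), loose, on the side of the tray away from the trivet. Origin at the centre of its underside. To be left alone.
- glass_jar: Empty open glass jar, 86 mm wide, 115 mm tall, loose, beyond the tray to the left or right. Origin at the centre of its underside. To be left alone.
- saucers: Pair of stacked white saucers with gold rims, 106 mm wide, 20 mm tall, loose, beyond the tray. Origin at the centre of the underside. To be left alone.
- coffee_tin: Red coffee tin with a brass-coloured lid, 82 mm wide, 123 mm tall, loose, beyond the tray on the other side from the glass jar. Origin at the centre of its underside. To be left alone.
There are look-alikes about, which are no part of the job. Several things have the shape of the trivet; the one meant has the colours described above.

How it is judged (in metres and radians):
On the way, in this order (a step that is already met when the one before it is completed fails the run):
1. the cezve stands upright on the trivet, let go, its handle clear of the tray (horizontal distance between cezve and trivet below 0.042 m and height (world z) of cezve between 0.004 and 0.013 m and angle between cezve's own z axis and vertical below 0.1 rad and (x of cezve_handle_end in the frame of tray below -0.08 m or x of cezve_handle_end in the frame of tray above 0.08 m or y of cezve_handle_end in the frame of tray below -0.145 m or y of cezve_handle_end in the frame of tray above 0.145 m) and contact force between cezve and the fingers below 0.1 N), for 0.2 s.
2. the tray is in the air by its grip, level, with both cups on it, for a second (height (world z) of tray between 0.06 and 0.16 m and angle between tray's own z axis and vertical below 0.09 rad and z of cup_a in the frame of tray between 0.002 and 0.012 m and angle between each of cup_a, cup_b's own z axis and vertical below 0.15 rad and y of cup_a in the frame of tray between 0.045 and 0.115 m and x of cup_a in the frame of tray between -0.05 and 0.05 m and z of cup_b in the frame of tray between 0.002 and 0.012 m and y of cup_b in the frame of tray between -0.115 and -0.045 m and x of cup_b in the frame of tray between -0.05 and 0.05 m and contact force between tray and the fingers above 1 N), for 1 s.
At the end, for the whole second after the job is handed in: Fingers hold the tray 60-160 mm above the trolley top, within 5 deg of level, still (30 mm/s, 0.15 rad/s), touching nothing else; both cups upright on its floor, over 45 mm from its middle, each at its own end; cezve upright, let go, within 42 mm of the trivet centre, handle end outside the tray (all of step 1 and all of step 2 and contact force between tray and sugar_pot below 0.1 N and contact force between tray and coffee_mill below 0.1 N and contact force between tray and glass_jar below 0.1 N and contact force between tray and saucers below 0.1 N and contact force between tray and coffee_tin below 0.1 N and contact force between tray and cezve below 0.1 N and contact force between tray and trivet below 0.1 N and linear speed of tray below 0.03 m/s and angular speed of tray below 0.15 rad/s); the arm keeps its last pose, push and grip.
It fails at once if the cezve is tipped more than 20 degrees (angle between cezve's own z axis and vertical above 0.35 rad).
It fails at once if the tray is tipped more than 10 degrees (angle between tray's own z axis and vertical above 0.175 rad).
It fails at once if a cup is tipped more than 20 degrees (angle between any of cup_a, cup_b's own z axis and vertical above 0.35 rad).
It fails at once if the tray is dragged more than 30 mm along the trolley top (distance of tray from where it was at the start of the episode above 0.03 m and height (world z) of tray below 0.004 m).
It fails at once if a bystander (sugar pot, mill, jar, saucers, tin) is moved more than 20 mm (distance of any of sugar_pot, coffee_mill, glass_jar, saucers, coffee_tin from where it was at the start of the episode above 0.02 m).
It also fails if it takes over 58 s, if anything falls off the work surface, if the arm or the gripper's body presses on something with over 40 N, if the wrist force passes 120 N, or if a joint passes its speed limit or range.

## Working session

There is one attempt and no reset: what is moved stays moved. The work goes in short steps, Python scripts to look and compute and a tool call to move; the robot and the scene stay as the last step left them, time stands still between calls to the robot, and variables do not carry over. Pictures are saved under pics/ and viewed, at most 10 in all, crops included, and the job is handed in when it is done.

Besides the shell and the picture viewer there is one more tool, called after "Emit:" in YAML: its name, and indented under it one key for each argument. servo_tool: Moves the arm, as the interface text tells. Its arguments: {"type":"object","properties":{"deltas":{"type":"array"},"fingers":{"type":"number"}},"required":["deltas"]}

```bash
mkdir -p pics; ls
cat > h.py <<'E'
import numpy as np, cv2
from cell import env, viewer, workorder, finder
from scipy.spatial.transform import Rotation as R
def cam(n):
    s=env.state(); c=viewer.capture(n)
    if n=='wrist':
        T=np.eye(4);T[:3,:3]=R.from_euler('xyz',s['tcp_rot'],degrees=True).as_matrix();T[:3,3]=s['tool_pos']
        c['P']=T@np.array(c['tool_from_camera'])
    else: c['P']=np.array(c['pose'])
    return c
def ray(c,uv):
    uv=np.atleast_2d(np.array(uv,float)); f=200/np.tan(np.radians(c['vertical_fov'])/2)
    d=(uv-[c['cx'],c['cy']])/f; s=d.copy()
    for _ in range(20): s=d/(1+c['k1']*(s**2).sum(1,keepdims=True))
    return np.c_[s[:,0],-s[:,1],-np.ones(len(s))]
def pts(c,uv,z=None):
    uv=np.atleast_2d(uv); r=ray(c,uv)
    if z is None:
        i=np.round(uv).astype(int); z=c['z_map'][i[:,1],i[:,0]]
    p=r*np.reshape(z,(-1,1))
    return p@c['P'][:3,:3].T+c['P'][:3,3]
def atz(c,uv,h):
    d=ray(c,uv)@c['P'][:3,:3].T; o=c['P'][:3,3]
    return o+d*((h-o[2])/d[:,2:])
def cloud(c,mask):
    v,u=np.nonzero(mask&(c['z_map']>0)); return pts(c,np.c_[u,v])
E
cat > a.py <<'E'
from h import *
np.set_printoptions(precision=3,suppress=True)
print(env.state())
H=dict(cezve=0,cezve_handle_end=.109,trivet=0,tray=0,tray_grip=.16,cup_a=.006,sugar_pot=0,coffee_mill=0,glass_jar=0,saucers=0,coffee_tin=0)
for n in ['top','side']:
    c=cam(n); cv2.imwrite(f'pics/{n}.png',c['pixels']); print(n,c['P'][:3,3])
    for k in H:
        for m in finder.mark_of(c,k)[:4]:
            print(k,round(m['p'],2),np.array(m['position']),atz(c,m['position'],H[k])[0])
E
python3 a.py
```

```text
pics
{'t': 0.0, 'joints': array([65.569,  7.136, 94.634, -0.   , 78.352, -4.732]), 'joint_velocities': array([ 0.009,  0.037, -0.02 , -0.065,  0.044, -0.049]), 'joint_torque': array([  0.001, -42.358, -36.546,  -0.   ,   0.007,   0.   ]), 'tool_pos': array([0.219, 0.612, 0.303]), 'tcp_rot': array([-179.878,   -0.01 ,  160.302]), 'wrist_force': array([-0.452,  0.38 ,  0.094]), 'ft_torque': array([-0.013,  0.029, -0.002]), 'gripper_force': 0.0, 'gripper_width': 0.0852331858703326}
top [ 0.463 -0.012  1.297]
cezve 0.8 [327.6 221. ] [ 0.457 -0.046  0.   ]
cezve_handle_end 0.67 [336.9 148. ] [ 0.652 -0.063  0.109]
trivet 0.95 [188.7 201.8] [0.501 0.357 0.   ]
trivet 0.86 [241.8 277.8] [0.288 0.194 0.   ]
tray 0.66 [306.4 165.2] [0.617 0.019 0.   ]
tray_grip 0.59 [306.1 160.9] [0.609 0.017 0.16 ]
cup_a 0.74 [393.7 112.1] [ 0.779 -0.23   0.006]
cup_a 0.62 [277.7 160.5] [0.627 0.103 0.006]
cup_a 0.56 [332.4 170.2] [ 0.604 -0.056  0.006]
cup_a 0.37 [306.9 159.4] [0.633 0.018 0.006]
sugar_pot 0.79 [270.5 206.2] [0.495 0.119 0.   ]
coffee_mill 0.94 [438.5 198. ] [ 0.533 -0.365  0.   ]
glass_jar
[... 309 characters left out ...]
 0.192 0.   ]
trivet 0.63 [292.6 169. ] [0.504 0.343 0.   ]
tray 0.85 [349.9 231.1] [0.613 0.024 0.   ]
tray 0.34 [351.5 208.3] [0.64  0.115 0.   ]
tray_grip 0.9 [356.9 183.8] [0.623 0.017 0.16 ]
tray_grip 0.55 [446.9 295.9] [ 0.696 -0.345  0.16 ]
cup_a 0.73 [349.3 208.1] [0.632 0.11  0.006]
cup_a 0.65 [345.8 252.6] [ 0.582 -0.057  0.006]
sugar_pot 0.82 [299.6 211.8] [0.493 0.129 0.   ]
coffee_mill 0.82 [357.1 372.1] [ 0.53  -0.369  0.   ]
coffee_mill 0.18 [296.6 253.9] [ 0.461 -0.031  0.   ]
glass_jar 0.79 [389.9 174.4] [0.797 0.251 0.   ]
glass_jar 0.21 [357.6 369.9] [ 0.532 -0.365  0.   ]
saucers 0.92 [418.1 229.3] [ 0.792 -0.006  0.   ]
coffee_tin 0.7 [447.1 294.3] [ 0.778 -0.226  0.   ]
```

View pics/top.png

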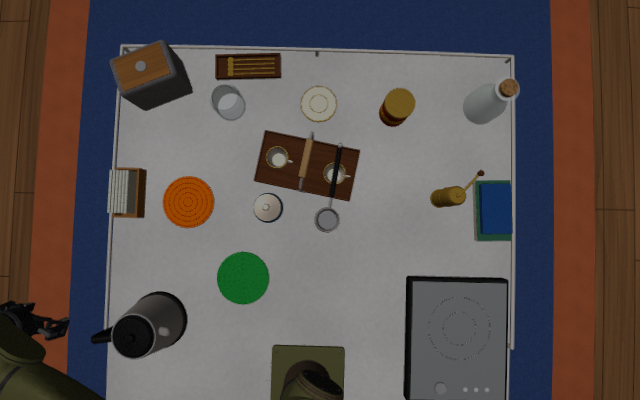

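View pics/side.png

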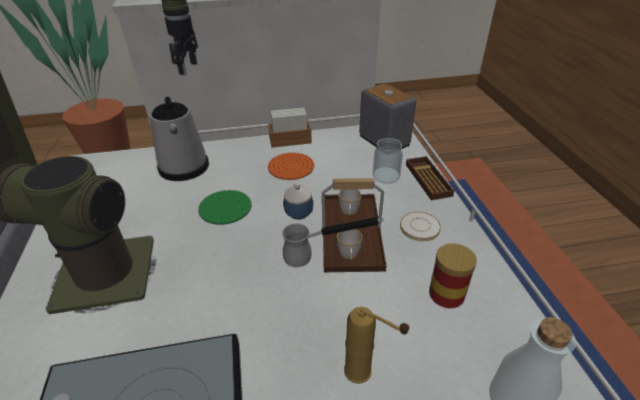

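The top view shows the orange trivet at (189,202), with a green look-alike at (243,278). The cezve is at (327,219), with its handle running to (337,148) over the tray at (306,165). Next I'll measure from depth.

```bash
cat > b.py <<'E'
from h import *
np.set_printoptions(precision=3,suppress=True)
for n in ['top','side']:
    c=cam(n); print(n)
    m=finder.regions_of(c,'cezve')[0]; p=cloud(c,m['mask']); print('cez',m['p'],len(p))
    h=p[(p[:,0]>.54)&(p[:,2]>.07)]; 
    if len(h): print(' handle mean',h.mean(0),'min',h[:,0].min(),'max',h[:,0].max()); q=h-h.mean(0); v=np.linalg.svd(q)[2][0]; print(' dir',v,'yaw',np.degrees(np.arctan(v[1]/v[0])))
    b=p[(p[:,0]<.51)&(p[:,2]>.02)]; print(' body',b.min(0),b.max(0))
    rim=b[b[:,2]>.078]; print(' rim',len(rim),rim.min(0),rim.max(0),(rim.min(0)+rim.max(0))/2)
    g=finder.regions_of(c,'tray'); 
    p=cloud(c,g[0]['mask']); print('tray',g[0]['p'],p.min(0),p.max(0))
    gr=p[(p[:,2]>.145)&(p[:,2]<.19)]; print(' grip',len(gr))
    if len(gr)>5:
        r=cv2.minAreaRect((gr[:,:2]*1000).astype(np.float32)); print(r,gr.mean(0),gr.max(0))
    fl=p[p[:,2]<.03]; print(' tray rect',cv2.minAreaRect((fl[:,:2]*1000).astype(np.float32)))
    for g in finder.regions_of(c,'trivet'):
        p=cloud(c,g['mask']); bgr=c['pixels'][g['mask']].mean(0); r=cv2.minAreaRect((p[:,:2]*1000).astype(np.float32)); print('trivet',g['p'],bgr,np.median(p,0),r)
    for g in finder.regions_of(c,'cup_a'):
        p=cloud(c,g['mask']); print('cup',g['p'],np.median(p,0),p.max(0))
E
python3 b.py
```

```text
top
cez 0.16 977
 handle mean [0.774 0.239 0.098] min 0.7404585587467536 max 0.8212522545351987
 dir [-0.558 -0.81  -0.18 ] yaw 55.416946233988796Traceback (most recent call last):
  File "b.py", line 8, in <module>
    b=p[(p[:,0]<.51)&(p[:,2]>.02)]; print(' body',b.min(0),b.max(0))
                                                  ~~~~~^^^
    return umr_minimum(a, axis, None, out, keepdims, initial, where)
ValueError: zero-size array to reduction operation minimum which has no identity
```

```bash
python3 - <<'E'
import re
s=open('b.py').read()
s=s.replace("m=finder.regions_of(c,'cezve')[0]; p=cloud(c,m['mask']); print('cez',m['p'],len(p))",
"""A=cloud(c,np.ones((400,640),bool)); p=A[(A[:,1]<0)&(A[:,1]>-.1)&(A[:,0]>.40)&(A[:,0]<.68)&((A[:,2]>.087)|(A[:,0]<.51))&(A[:,2]<.13)]""")
s=s.replace("g=finder.regions_of(c,'tray'); \n    p=cloud(c,g[0]['mask']); print('tray',g[0]['p'],p.min(0),p.max(0))",
"p=A[(A[:,0]>.5)&(A[:,0]<.73)&(abs(A[:,1]-.015)<.09)]").replace("    fl=p","    fl=p if 0 else cloud(c,finder.regions_of(c,'tray')[0]['mask']); fl=fl[fl[:,2]<.03];0 and p")
open('b.py','w').write(s)
E
python3 b.py
```

```text
top
 handle mean [ 0.601 -0.061  0.106] min 0.5404573827217287 max 0.6674310532955334
 dir [-0.975  0.13  -0.178] yaw -7.592674488075116
 body [ 0.429 -0.074  0.022] [ 0.509 -0.007  0.09 ]
 rim 115 [ 0.431 -0.074  0.078] [ 0.509 -0.01   0.09 ] [ 0.47  -0.042  0.084]
 grip 327
((613.2958984375, 19.630685806274414), (18.10910415649414, 137.5955047607422), 79.70303344726562) [0.613 0.019 0.169] [0.681 0.036 0.178]
 tray rect ((615.6981201171875, 21.011795043945312), (282.9897766113281, 154.30242919921875), 78.73078918457031)
trivet 0.92 [  4.916  66.873 146.456] [0.501 0.356 0.008] ((501.8152770996094, 358.3731384277344), (147.93832397460938, 149.5772705078125), 2.176628828048706)
trivet 0.72 [36.06  94.943 18.887] [0.288 0.189 0.008] ((289.56689453125, 188.88787841796875), (147.3999481201172, 145.60797119140625), 86.98980712890625)
trivet 0.47 [76.505 91.642 99.926] [ 0.593 -0.054  0.026] ((590.5675659179688, -59.25668716430664), (59.94093322753906, 62.805030822753906), 35.12643051147461)
cup 0.89 [0.634 0.104 0.021] [0.661 0.13  0.069]
cup 0.51 [ 0.592 -0.054  0.024] [ 0.617 -0.028  0
[... 246 characters left out ...]
9] [ 0.469 -0.042  0.084]
 grip 496
((612.8327026367188, 16.721691131591797), (21.498498916625977, 134.0048065185547), 78.32815551757812) [0.612 0.014 0.165] [0.679 0.035 0.176]
 tray rect ((618.1670532226562, 32.08685302734375), (316.0284729003906, 154.7603759765625), 77.46813201904297)
trivet 0.84 [ 45.1    79.717 147.16 ] [0.498 0.35  0.009] ((499.7830810546875, 357.17138671875), (149.68682861328125, 144.42413330078125), 78.54117584228516)
trivet 0.8 [57.344 99.551 46.505] [0.289 0.184 0.009] ((288.61865234375, 191.32826232910156), (151.9818878173828, 147.80642700195312), 88.11772918701172)
cup 0.79 [ 0.589 -0.06   0.044] [0.632 0.023 0.093]
cup 0.7 [0.627 0.092 0.044] [0.684 0.208 0.155]
```

```bash
cat > go.py <<'E'
import sys
from h import *
def go(x,y,z,yaw,s=None):
    s=s or env.state(); Rt=R.from_euler('xyz',s['tcp_rot'],degrees=True)
    Rg=R.from_euler('xyz',[180,0,yaw],degrees=True)
    print('t',round(s['t'],2),'slide',np.round(Rt.inv().apply(np.array([x,y,z])-s['tool_pos']),4),'ang',np.round((Rt.inv()*Rg).as_rotvec(),4))
if __name__=='__main__': go(*map(float,sys.argv[1:]))
E
python3 go.py .465 -.043 .30 172.5
```

```text
t 1.7 slide [-0.4522 -0.5337  0.0039] ang [-1.000e-04  0.000e+00 -2.129e-01]
```

Emit:
servo_tool:
  deltas:
    - {"slide":[-0.03,-0.035,0.001],"angular":[0,0,-0.013]}
    - {"slide":[-0.06,-0.07,0.001],"angular":[0,0,-0.03]}
    - {"slide":[-0.09,-0.106,0.001],"angular":[0,0,-0.045]}
    - {"slide":[-0.12,-0.142,0.001],"angular":[0,0,-0.06]}
    - {"slide":[-0.15,-0.177,0.001],"angular":[0,0,-0.075]}
    - {"slide":[-0.18,-0.212,0.002],"angular":[0,0,-0.09]}
    - {"slide":[-0.21,-0.248,0.002],"angular":[0,0,-0.1]}
    - {"slide":[-0.24,-0.283,0.002],"angular":[0,0,-0.115]}
    - {"slide":[-0.27,-0.319,0.002],"angular":[0,0,-0.13]}
    - {"slide":[-0.3,-0.354,0.003],"angular":[0,0,-0.145]}
    - {"slide":[-0.33,-0.389,0.003],"angular":[0,0,-0.16]}
    - {"slide":[-0.36,-0.425,0.003],"angular":[0,0,-0.175]}
    - {"slide":[-0.39,-0.46,0.003],"angular":[0,0,-0.19]}
    - {"slide":[-0.42,-0.496,0.004],"angular":[0,0,-0.2]}
    - {"slide":[-0.44,-0.52,0.004],"angular":[0,0,-0.21]}
    - {"slide":[-0.452,-0.534,0.004],"angular":[0,0,-0.213]}
    - {"slide":[-0.452,-0.534,0.004],"angular":[0,0,-0.213]}
    - {"slide":[-0.452,-0.534,0.004],"angular":[0,0,-0.213]}
  fingers: 1

```text
t: 3.5
tool_pos: [0.4646, -0.0432, 0.2999]
tcp_rot: [180.0, -0.0, 172.5]
wrist_force: [-0.4, 0.3, -0.7]
gripper_width: 0.0856
gripper_force: 0.0
```

```bash
cat > c.py <<'E'
from h import *
import sys
np.set_printoptions(precision=3,suppress=True)
s=env.state(); print(s['tool_pos'],s['tcp_rot'])
c=cam('wrist'); cv2.imwrite(f'pics/{sys.argv[1]}.png',c['pixels'])
A=cloud(c,np.ones((400,640),bool)); p=A[(A[:,1]<.01)&(A[:,1]>-.1)&(A[:,0]>.40)&(A[:,0]<.68)&((A[:,2]>.087)|(A[:,0]<.51))&(A[:,2]<.13)&(A[:,2]>.02)]
h=p[p[:,0]>.54]; b=p[p[:,0]<.51]; rim=p[(p[:,2]>.078)&(p[:,0]<.505)]
if len(h): q=h-h.mean(0); v=np.linalg.svd(q,full_matrices=False)[2][0]; print('handle',h.mean(0),h.max(0),'yaw',np.degrees(np.arctan(v[1]/v[0])))
if len(b): print('body',b.min(0),b.max(0),'rim',rim.min(0) if len(rim) else 0,rim.max(0) if len(rim) else 0)
for k in ['cezve','cezve_handle_end','tray_grip','tray']:
    for m in finder.mark_of(c,k)[:2]: print(k,m['p'],m['position'],atz(c,m['position'],dict(cezve=0,cezve_handle_end=.109,tray_grip=.16,tray=0)[k])[0])
gr=A[(A[:,2]>.155)&(A[:,2]<.19)&(A[:,0]>.5)&(A[:,0]<.73)&(abs(A[:,1])<.1)]
if len(gr)>20: print('grip',cv2.minAreaRect((gr[:,:2]*1000).astype(np.float32)),gr.mean(0),np.percentile(gr[:,2],95))
E
python3 c.py w1
```

```text
[ 0.465 -0.043  0.3  ] [179.975  -0.023 172.453]
handle [ 0.593 -0.06   0.106] [ 0.651 -0.046  0.119] yaw -7.780290729225491
body [ 0.426 -0.075  0.02 ] [ 0.51  -0.008  0.088] rim [ 0.429 -0.075  0.078] [ 0.505 -0.01   0.088]
cezve 0.79 [321.8, 162.7] [ 0.463 -0.043  0.   ]
cezve_handle_end 0.89 [324.0, 380.8] [ 0.655 -0.067  0.109]
tray_grip 0.93 [423.2, 384.8] [0.617 0.017 0.16 ]
tray 0.87 [390.8, 275.3] [0.613 0.022 0.   ]
grip ((599.1878662109375, 17.4095401763916), (11.103516578674316, 71.08488464355469), 79.89848327636719) [0.585 0.017 0.167] 0.17334329886266567
```

View pics/w1.png

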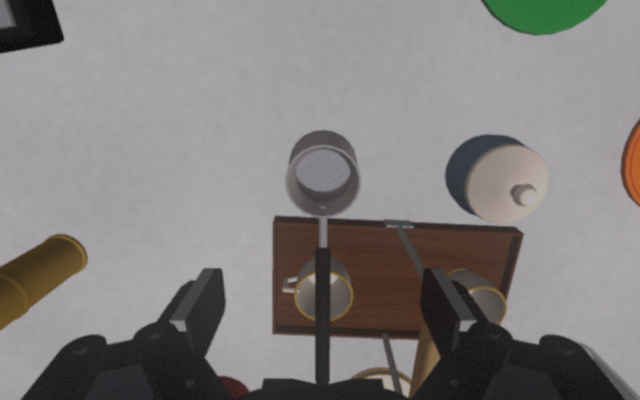

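Emit:
servo_tool:
  deltas:
    - {"slide":[0.0015,0,0.03]}
    - {"slide":[0.0015,0,0.06]}
    - {"slide":[0.0015,0,0.09]}
    - {"slide":[0.0015,0,0.12]}
    - {"slide":[0.0015,0,0.145]}
    - {"slide":[0.0015,0,0.165]}
    - {"slide":[0.0015,0,0.18]}
    - {"slide":[0.0015,0,0.188]}
    - {"slide":[0.0015,0,0.193]}
    - {"slide":[0.0015,0,0.193]}
    - {"slide":[0.0015,0,0.193]}

```text
schema error: expected keys slide, angular
```

Emit:
servo_tool:
  deltas:
    - {"slide":[0,0,0]}
    - {"slide":[0,0,0]}
    - {"slide":[0,0,0]}
    - {"slide":[0,0,0]}
    - {"slide":[0,0,0]}
    - {"slide":[0,0,0]}
    - {"slide":[0,0,0]}
    - {"slide":[0,0,0]}
  fingers: 0

```text
schema error: expected keys slide, angular
```

Emit:
servo_tool:
  deltas:
    - {"slide":[0.0015,0,0.03],"angular":[0,0,0]}
    - {"slide":[0.0015,0,0.06],"angular":[0,0,0]}
    - {"slide":[0.0015,0,0.09],"angular":[0,0,0]}
    - {"slide":[0.0015,0,0.12],"angular":[0,0,0]}
    - {"slide":[0.0015,0,0.145],"angular":[0,0,0]}
    - {"slide":[0.0015,0,0.165],"angular":[0,0,0]}
    - {"slide":[0.0015,0,0.18],"angular":[0,0,0]}
    - {"slide":[0.0015,0,0.188],"angular":[0,0,0]}
    - {"slide":[0.0015,0,0.193],"angular":[0,0,0]}
    - {"slide":[0.0015,0,0.193],"angular":[0,0,0]}
    - {"slide":[0.0015,0,0.193],"angular":[0,0,0]}

```text
t: 4.85
tool_pos: [0.4638, -0.043, 0.1078]
tcp_rot: [-180.0, 0.1, 172.5]
wrist_force: [0.5, 0.1, -0.3]
gripper_width: 0.0856
gripper_force: 0.0
```

Emit:
servo_tool:
  deltas:
    - {"slide":[0,0,0],"angular":[0,0,0]}
    - {"slide":[0,0,0],"angular":[0,0,0]}
    - {"slide":[0,0,0],"angular":[0,0,0]}
    - {"slide":[0,0,0],"angular":[0,0,0]}
    - {"slide":[0,0,0],"angular":[0,0,0]}
    - {"slide":[0,0,0],"angular":[0,0,0]}
    - {"slide":[0,0,0],"angular":[0,0,0]}
    - {"slide":[0,0,0],"angular":[0,0,0]}
  fingers: 0

```text
t: 5.65
tool_pos: [0.4639, -0.043, 0.1082]
tcp_rot: [180.0, 0.1, 172.5]
wrist_force: [-1.6, 1.4, 6.0]
gripper_width: 0.0608
gripper_force: 60.8
```

Emit:
servo_tool:
  deltas:
    - {"slide":[0,0,-0.005],"angular":[0,0,0]}
    - {"slide":[0,0,-0.012],"angular":[0,0,0]}
    - {"slide":[0,0,-0.02],"angular":[0,0,0]}
    - {"slide":[0,0,-0.03],"angular":[0,0,0]}
    - {"slide":[0,0,-0.03],"angular":[0,0,0]}
    - {"slide":[0,0,-0.03],"angular":[0,0,0]}
    - {"slide":[0,0,-0.03],"angular":[0,0,0]}

```text
t: 6.35
tool_pos: [0.4629, -0.0429, 0.1367]
tcp_rot: [180.0, -0.0, 172.5]
wrist_force: [0.2, -0.0, -3.1]
gripper_width: 0.0612
gripper_force: 61.5
```

```bash
cat > d.py <<'E'
from h import *
np.set_printoptions(precision=3,suppress=True)
for n in ['side','wrist']:
    c=cam(n); cv2.imwrite('pics/lift_%s.png'%n,c['pixels'])
    A=cloud(c,np.ones((400,640),bool)); h=A[(A[:,0]>.54)&(A[:,0]<.68)&(A[:,1]<-.04)&(A[:,1]>-.085)&(A[:,2]>.11)&(A[:,2]<.16)]
    if len(h)>10: q=h-h.mean(0); v=np.linalg.svd(q,full_matrices=False)[2][0]; print(n,h.mean(0),'pitch',np.degrees(np.arcsin(v[2]*np.sign(v[0]))),'yaw',np.degrees(np.arctan(v[1]/v[0])))
cv2.imwrite('pics/lc.png',cv2.resize(cam('side')['pixels'][130:330,220:460],None,fx=3,fy=3))
E
python3 d.py
```

```text
side [ 0.598 -0.065  0.132] pitch 11.243704047674624 yaw -7.172148839710514
```

View pics/lc.png

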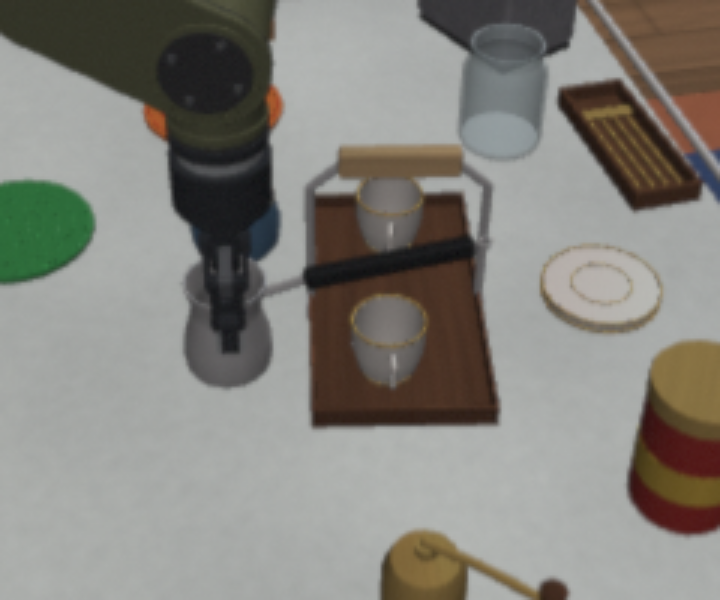

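The crop shows the cezve lifted and upright, with its handle rising clear of the cup. I'll raise it further and carry it over.

Emit:
servo_tool:
  deltas:
    - {"slide":[0,0,-0.01],"angular":[0,0,0]}
    - {"slide":[0,0,-0.025],"angular":[0,0,0]}
    - {"slide":[0,0,-0.045],"angular":[0,0,0]}
    - {"slide":[0,0,-0.065],"angular":[0,0,0]}
    - {"slide":[0,0,-0.085],"angular":[0,0,0]}
    - {"slide":[0,0,-0.1],"angular":[0,0,0]}
    - {"slide":[0,0,-0.11],"angular":[0,0,0]}
    - {"slide":[0,0,-0.117],"angular":[0,0,0]}
    - {"slide":[0,0,-0.12],"angular":[0,0,0]}
    - {"slide":[0,0,-0.12],"angular":[0,0,0]}
    - {"slide":[0,0,-0.12],"angular":[0,0,0]}

```text
t: 7.6
tool_pos: [0.4628, -0.0429, 0.256]
tcp_rot: [180.0, -0.1, 172.5]
wrist_force: [-0.2, -0.5, -3.3]
gripper_width: 0.0609
gripper_force: 61.7
```

Emit:
servo_tool:
  deltas:
    - {"slide":[0,0.008,0],"angular":[0,0,0]}
    - {"slide":[0.001,0.022,0],"angular":[0,0,0]}
    - {"slide":[0.002,0.042,0],"angular":[0,0,0]}
    - {"slide":[0.003,0.067,0],"angular":[0,0,0]}
    - {"slide":[0.004,0.095,0],"angular":[0,0,0]}
    - {"slide":[0.005,0.125,0],"angular":[0,0,0]}
    - {"slide":[0.006,0.155,0],"angular":[0,0,0]}
    - {"slide":[0.007,0.185,0],"angular":[0,0,0]}
    - {"slide":[0.008,0.215,0],"angular":[0,0,0]}
    - {"slide":[0.009,0.245,0],"angular":[0,0,0]}
    - {"slide":[0.01,0.275,0],"angular":[0,0,0]}
    - {"slide":[0.011,0.305,0],"angular":[0,0,0]}
    - {"slide":[0.012,0.333,0],"angular":[0,0,0]}
    - {"slide":[0.013,0.358,0],"angular":[0,0,0]}
    - {"slide":[0.014,0.378,0],"angular":[0,0,0]}
    - {"slide":[0.015,0.392,0],"angular":[0,0,0]}
    - {"slide":[0.0155,0.4,0],"angular":[0,0,0]}
    - {"slide":[0.0155,0.4015,0],"angular":[0,0,0]}
    - {"slide":[0.0155,0.4015,0],"angular":[0,0,0]}
    - {"slide":[0.0155,0.4015,0],"angular":[0,0,0]}

```text
t: 9.6
tool_pos: [0.5002, 0.3564, 0.2569]
tcp_rot: [-180.0, -0.0, 172.5]
wrist_force: [-1.1, 0.2, -2.9]
gripper_width: 0.0608
gripper_force: 61.8
```

```bash
cat > e.py <<'E'
from h import *
np.set_printoptions(precision=3,suppress=True)
s=env.state(); print(s['t'],s['tool_pos'],s['tcp_rot'],s['gripper_width'])
for n in ['wrist','side','top']:
    c=cam(n); cv2.imwrite('pics/tr_%s.png'%n,c['pixels'])
    A=cloud(c,np.ones((400,640),bool)); z=s['tool_pos'][2]-.108
    h=A[(A[:,0]>.575)&(A[:,0]<.72)&(A[:,1]<.37)&(A[:,1]>.29)&(A[:,2]>z+.06)&(A[:,2]<z+.13)]
    if len(h)>10: q=h-h.mean(0); v=np.linalg.svd(q,full_matrices=False)[2][0]; print(n,h.mean(0),'pitch',np.degrees(np.arcsin(v[2]*np.sign(v[0]))),'yaw',np.degrees(np.arctan(v[1]/v[0])))
    for m in finder.mark_of(c,'cezve')[:1]: print(m['p'],m['position'],atz(c,m['position'],z)[0])
    b=c['pixels'].astype(int); o=(b[...,2]>120)&(b[...,1]<110)&(b[...,0]<60)
    p=cloud(c,o); p=p[(p[:,2]<.02)&(abs(p[:,0]-.5)<.09)&(abs(p[:,1]-.357)<.09)]; 
    if len(p): print('orange',len(p),p.min(0),p.max(0))
E
python3 e.py
```

```text
9.6 [0.5   0.356 0.257] [-179.978   -0.004  172.458] 0.06077133513419149
0.92 [324.6, 235.2] [0.499 0.358 0.149]
orange 11840 [0.427 0.285 0.006] [0.547 0.431 0.012]
side [0.634 0.333 0.25 ] pitch 11.338009300289377 yaw -7.459842746846972
0.91 [287.7, 123.7] [0.5   0.368 0.149]
orange 890 [0.427 0.282 0.003] [0.57  0.425 0.015]
top [0.634 0.337 0.253] pitch 11.050925228923601 yaw -8.049645970335256
0.91 [174.0, 202.8] [0.493 0.352 0.149]
orange 1479 [ 0.428  0.283 -0.001] [0.575 0.417 0.016]
```

View pics/tr_side.png

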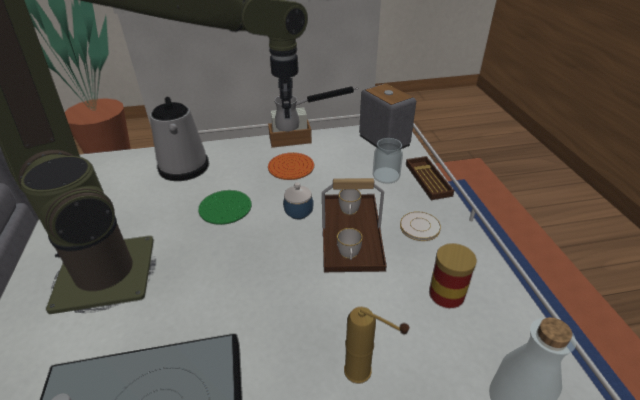

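The cezve is upright above the orange trivet at (291,165) and centred within a few mm. Lowering it now.

Emit:
servo_tool:
  deltas:
    - {"slide":[0,0,0.01],"angular":[0,0,0]}
    - {"slide":[0,0,0.025],"angular":[0,0,0]}
    - {"slide":[0,0,0.045],"angular":[0,0,0]}
    - {"slide":[0,0,0.065],"angular":[0,0,0]}
    - {"slide":[0,0,0.085],"angular":[0,0,0]}
    - {"slide":[0,0,0.1],"angular":[0,0,0]}
    - {"slide":[0,0,0.112],"angular":[0,0,0]}
    - {"slide":[0,0,0.12],"angular":[0,0,0]}
    - {"slide":[0,0,0.126],"angular":[0,0,0]}
    - {"slide":[0,0,0.131],"angular":[0,0,0]}
    - {"slide":[0,0,0.135],"angular":[0,0,0]}
    - {"slide":[0,0,0.138],"angular":[0,0,0]}
    - {"slide":[0,0,0.14],"angular":[0,0,0]}
    - {"slide":[0,0,0.14],"angular":[0,0,0]}
    - {"slide":[0,0,0.14],"angular":[0,0,0]}

```text
t: 11.4
tool_pos: [0.5003, 0.3572, 0.1172]
tcp_rot: [180.0, 0.0, 172.5]
wrist_force: [0.1, 0.4, -1.9]
gripper_width: 0.0608
gripper_force: 61.8
```

Emit:
servo_tool:
  deltas:
    - {"slide":[0,0,0.001],"angular":[0,0,0]}
    - {"slide":[0,0,0.001],"angular":[0,0,0]}
    - {"slide":[0,0,0.001],"angular":[0,0,0]}

```text
t: 11.7
tool_pos: [0.5004, 0.3573, 0.1163]
tcp_rot: [180.0, 0.0, 172.5]
wrist_force: [-0.6, 0.2, -1.4]
gripper_width: 0.0609
gripper_force: 61.8
```

Emit:
servo_tool:
  deltas:
    - {"slide":[0,0,0],"angular":[0,0,0]}
    - {"slide":[0,0,0],"angular":[0,0,0]}
    - {"slide":[0,0,0],"angular":[0,0,0]}
    - {"slide":[0,0,0],"angular":[0,0,0]}
    - {"slide":[0,0,0],"angular":[0,0,0]}
    - {"slide":[0,0,0],"angular":[0,0,0]}
    - {"slide":[0,0,0],"angular":[0,0,0]}
    - {"slide":[0,0,0],"angular":[0,0,0]}
  fingers: 1

```text
t: 12.5
tool_pos: [0.5002, 0.3571, 0.1159]
tcp_rot: [180.0, -0.0, 172.5]
wrist_force: [-0.3, 0.8, 0.9]
gripper_width: 0.0855
gripper_force: 0.0
```

Emit:
servo_tool:
  deltas:
    - {"slide":[0,0,-0.01],"angular":[0,0,0]}
    - {"slide":[0,0,-0.03],"angular":[0,0,0]}
    - {"slide":[0,0,-0.055],"angular":[0,0,0]}
    - {"slide":[0,0,-0.085],"angular":[0,0,0]}
    - {"slide":[0,0,-0.12],"angular":[0,0,0]}
    - {"slide":[0,0,-0.15],"angular":[0,0,0]}
    - {"slide":[0,0,-0.18],"angular":[0,0,0]}
    - {"slide":[0,0,-0.2],"angular":[0,0,0]}
    - {"slide":[0,0,-0.2],"angular":[0,0,0]}
    - {"slide":[0,0,-0.2],"angular":[0,0,0]}

```text
t: 13.5
tool_pos: [0.5001, 0.3571, 0.3162]
tcp_rot: [180.0, 0.0, 172.5]
wrist_force: [-0.7, -0.2, -0.8]
gripper_width: 0.0852
gripper_force: 0.0
```

```bash
cat > f.py <<'E'
from h import *
np.set_printoptions(precision=3,suppress=True)
s=env.state(); print(s['t'],s['tool_pos'],s['tcp_rot'],s['gripper_width'])
for n in ['side','wrist']:
    c=cam(n); cv2.imwrite('pics/set_%s.png'%n,c['pixels'])
    A=cloud(c,np.ones((400,640),bool))
    b=A[(abs(A[:,0]-.5)<.07)&(abs(A[:,1]-.357)<.07)&(A[:,2]>.03)&(A[:,2]<.1)&(A[:,0]<.54)]; print(b.min(0),b.max(0))
    for m in finder.mark_of(c,'cezve')[:1]: print(m['p'],m['position'],atz(c,m['position'],.008)[0])
    h=A[(A[:,0]>.575)&(A[:,0]<.72)&(A[:,1]<.37)&(A[:,1]>.29)&(A[:,2]>.08)&(A[:,2]<.14)]
    if len(h)>10: q=h-h.mean(0); v=np.linalg.svd(q,full_matrices=False)[2][0]; print(n,h.mean(0),'pitch',np.degrees(np.arcsin(v[2]*np.sign(v[0]))))
from go import go
go(.60,.017,.33,168.8)
E
python3 f.py
```

```text
13.5 [0.5   0.357 0.316] [179.973   0.035 172.507] 0.0851619053534231
[0.463 0.318 0.03 ] [0.539 0.392 0.096]
0.76 [289.7, 164.0] [0.497 0.362 0.008]
side [0.634 0.335 0.11 ] pitch 11.27378909245006
[0.463 0.324 0.03 ] [0.54  0.392 0.096]
0.6 [323.8, 162.4] [0.498 0.358 0.008]
wrist [0.63  0.34  0.114] pitch 11.273531003631375
t 13.7 slide [-0.144 -0.324 -0.016] ang [-0.002 -0.003  0.065]
```

```bash
python3 go.py .58 .017 .36 169
```

```text
t 13.7 slide [-0.1239 -0.3265 -0.0459] ang [-0.0022 -0.0027  0.0612]
```

Emit:
servo_tool:
  deltas:
    - {"slide":[-0.011,-0.03,-0.03],"angular":[0,0,0.005]}
    - {"slide":[-0.022,-0.06,-0.046],"angular":[0,0,0.01]}
    - {"slide":[-0.035,-0.095,-0.046],"angular":[0,0,0.016]}
    - {"slide":[-0.05,-0.13,-0.046],"angular":[0,0,0.022]}
    - {"slide":[-0.062,-0.165,-0.046],"angular":[0,0,0.03]}
    - {"slide":[-0.076,-0.2,-0.046],"angular":[0,0,0.037]}
    - {"slide":[-0.09,-0.237,-0.046],"angular":[0,0,0.045]}
    - {"slide":[-0.103,-0.272,-0.046],"angular":[0,0,0.05]}
    - {"slide":[-0.115,-0.303,-0.046],"angular":[0,0,0.057]}
    - {"slide":[-0.124,-0.3265,-0.046],"angular":[0,0,0.061]}
    - {"slide":[-0.124,-0.3265,-0.046],"angular":[0,0,0.061]}
    - {"slide":[-0.124,-0.3265,-0.046],"angular":[0,0,0.061]}

```text
t: 14.9
tool_pos: [0.5803, 0.017, 0.3607]
tcp_rot: [180.0, -0.1, 168.9]
wrist_force: [-0.5, 0.2, 0.2]
gripper_width: 0.0858
gripper_force: 0.0
```

```bash
cat > g.py <<'E'
from h import *
np.set_printoptions(precision=3,suppress=True)
s=env.state(); print(s['t'],s['tool_pos'],s['tcp_rot'])
c=cam('wrist'); cv2.imwrite('pics/grip.png',c['pixels'])
A=cloud(c,np.ones((400,640),bool))
gr=A[(A[:,2]>.16)&(A[:,2]<.19)&(A[:,0]>.53)&(A[:,0]<.70)&(abs(A[:,1]-.017)<.06)]
print(cv2.minAreaRect((gr[:,:2]*1000).astype(np.float32)),gr.mean(0),np.percentile(gr[:,2],[5,50,95]),gr.min(0),gr.max(0))
b=c['pixels'].astype(int); w=(b[...,2]-b[...,0]>50)&(b[...,2]>130)
p=cloud(c,w); p=p[(p[:,2]>.15)&(p[:,2]<.19)]; print('wood',len(p),cv2.minAreaRect((p[:,:2]*1000).astype(np.float32)))
for k in ['tray_grip','tray','cup_a']:
    for m in finder.mark_of(c,k)[:3]: print(k,m['p'],m['position'],atz(c,m['position'],dict(cup_a=.006,tray_grip=.16,tray=0)[k])[0])
E
python3 g.py
```

```text
14.9 [0.58  0.017 0.361] [179.99   -0.127 168.947]
((613.2337646484375, 19.245277404785156), (17.98613739013672, 101.79905700683594), 79.5071029663086) [0.61  0.02  0.172] [0.169 0.172 0.174] [0.563 0.002 0.16 ] [0.664 0.036 0.175]
wood 1516 ((616.279541015625, 19.941120147705078), (13.798683166503906, 95.63456726074219), 79.21826934814453)
tray_grip 0.97 [331.7, 227.1] [0.614 0.019 0.16 ]
cup_a 0.93 [266.9, 173.2] [ 0.59  -0.056  0.006]
cup_a 0.78 [394.4, 180.5] [0.63  0.101 0.006]
```

View pics/grip.png

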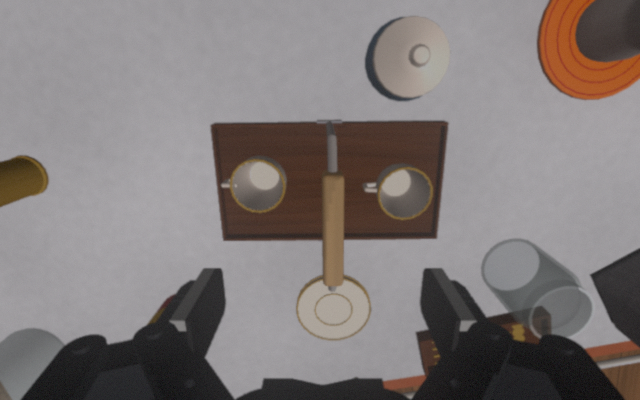

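The picture shows the grip at (333,230), vertical between the fingers, with both cups standing and nothing around it. Its top is at 0.172 m.

```bash
python3 go.py .6133 .0192 .212 169.2
```

```text
t 15.1 slide [-0.0323  0.0071  0.1497] ang [ 0.0001 -0.0004 -0.0018]
```

Emit:
servo_tool:
  deltas:
    - {"slide":[-0.012,0.003,0],"angular":[0,0,-0.002]}
    - {"slide":[-0.025,0.006,0.01],"angular":[0,0,-0.002]}
    - {"slide":[-0.032,0.007,0.03],"angular":[0,0,-0.002]}
    - {"slide":[-0.032,0.007,0.055],"angular":[0,0,-0.002]}
    - {"slide":[-0.032,0.007,0.08],"angular":[0,0,-0.002]}
    - {"slide":[-0.032,0.007,0.1],"angular":[0,0,-0.002]}
    - {"slide":[-0.032,0.007,0.12],"angular":[0,0,-0.002]}
    - {"slide":[-0.032,0.007,0.135],"angular":[0,0,-0.002]}
    - {"slide":[-0.032,0.007,0.145],"angular":[0,0,-0.002]}
    - {"slide":[-0.032,0.007,0.15],"angular":[0,0,-0.002]}
    - {"slide":[-0.032,0.007,0.15],"angular":[0,0,-0.002]}
    - {"slide":[-0.032,0.007,0.15],"angular":[0,0,-0.002]}

```text
t: 16.3
tool_pos: [0.6139, 0.018, 0.2129]
tcp_rot: [180.0, 0.1, 169.1]
wrist_force: [1.3, -1.0, 0.3]
gripper_width: 0.0853
gripper_force: 0.0
```

Emit:
servo_tool:
  deltas:
    - {"slide":[0,0,0],"angular":[0,0,0]}
    - {"slide":[0,0,0],"angular":[0,0,0]}
    - {"slide":[0,0,0],"angular":[0,0,0]}
    - {"slide":[0,0,0],"angular":[0,0,0]}
    - {"slide":[0,0,0],"angular":[0,0,0]}
    - {"slide":[0,0,0],"angular":[0,0,0]}
    - {"slide":[0,0,0],"angular":[0,0,0]}
    - {"slide":[0,0,0],"angular":[0,0,0]}
    - {"slide":[0,0,0],"angular":[0,0,0]}
    - {"slide":[0,0,0],"angular":[0,0,0]}
  fingers: 0

```text
t: 17.3
tool_pos: [0.6135, 0.0182, 0.2123]
tcp_rot: [180.0, 0.0, 169.1]
wrist_force: [-0.5, 2.5, 2.8]
gripper_width: 0.0172
gripper_force: 59.8
```

Gripped at 17 mm, close to the 18 mm grip width. Lifting gently.

Emit:
servo_tool:
  deltas:
    - {"slide":[0,0,-0.002],"angular":[0,0,0]}
    - {"slide":[0,0,-0.005],"angular":[0,0,0]}
    - {"slide":[0,0,-0.009],"angular":[0,0,0]}
    - {"slide":[0,0,-0.014],"angular":[0,0,0]}
    - {"slide":[0,0,-0.019],"angular":[0,0,0]}
    - {"slide":[0,0,-0.023],"angular":[0,0,0]}
    - {"slide":[0,0,-0.025],"angular":[0,0,0]}
    - {"slide":[0,0,-0.025],"angular":[0,0,0]}
    - {"slide":[0,0,-0.025],"angular":[0,0,0]}

```text
t: 18.2
tool_pos: [0.6132, 0.018, 0.2369]
tcp_rot: [-180.0, -0.0, 169.1]
wrist_force: [-0.2, -0.4, -6.1]
gripper_width: 0.0171
gripper_force: 58.6
```

```bash
cat > k.py <<'E'
from h import *
import sys
np.set_printoptions(precision=3,suppress=True)
s=env.state(); print(s['t'],s['tool_pos'],s['tcp_rot'],s['wrist_force'],s['ft_torque'],s['gripper_width'])
c=cam('side'); cv2.imwrite(f'pics/{sys.argv[1]}.png',cv2.resize(c['pixels'][80:320,220:540],None,fx=2.4,fy=2.4))
for n in ['side','top']:
    if n=='top': c=cam(n)
    m=[m for m in finder.regions_of(c,'tray') if m['p']>.3]
    if not m: continue
    k=m[0]['mask']; b=c['pixels'].astype(int); p=cloud(c,k&(b.max(2)<95)); base=s['tool_pos'][2]-.212
    p=p[(p[:,2]<base+.012)&(p[:,2]>base-.012)]
    X=np.c_[p[:,:2]-p[:,:2].mean(0),np.ones(len(p))]
    for _ in range(5):
        a=np.linalg.lstsq(X,p[:,2],rcond=None)[0]; r=abs(X@a-p[:,2]); q=r<2.5*np.median(r)+1e-4; X,p=X[q],p[q]
    print(n,len(p),'floor plane slopes x,y,height',a)
E
python3 k.py l1
```

```text
18.2 [0.613 0.018 0.237] [-179.996   -0.009  169.126] [-0.195 -0.421 -6.145] [-0.017  0.001  0.04 ] 0.01706821105244166
side 2439 floor plane slopes x,y,height [ 0.001 -0.     0.032]
top 1568 floor plane slopes x,y,height [0.    0.001 0.03 ]
```

View pics/l1.png

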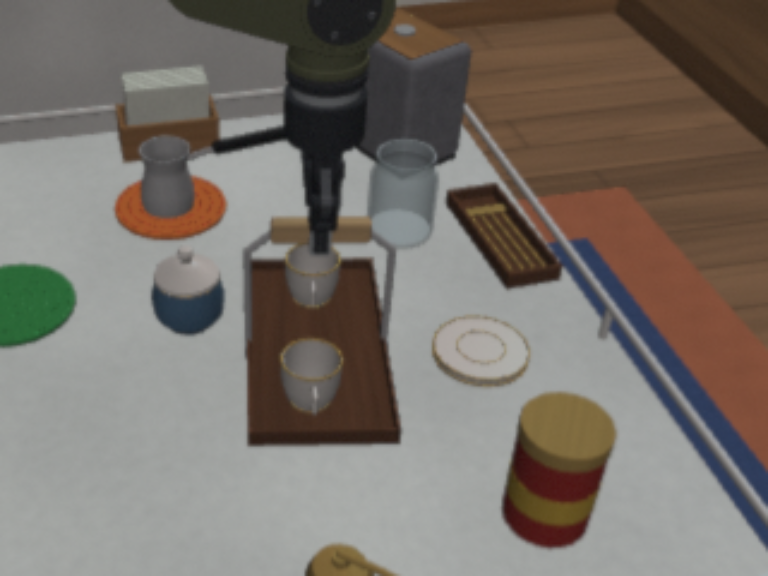

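The tray is 25 mm up, level, with both cups standing, and the cezve is on the orange trivet. Raising the tray to about 0.10 m.

Emit:
servo_tool:
  deltas:
    - {"slide":[0,0,-0.003],"angular":[0,0,0]}
    - {"slide":[0,0,-0.008],"angular":[0,0,0]}
    - {"slide":[0,0,-0.015],"angular":[0,0,0]}
    - {"slide":[0,0,-0.024],"angular":[0,0,0]}
    - {"slide":[0,0,-0.034],"angular":[0,0,0]}
    - {"slide":[0,0,-0.044],"angular":[0,0,0]}
    - {"slide":[0,0,-0.054],"angular":[0,0,0]}
    - {"slide":[0,0,-0.062],"angular":[0,0,0]}
    - {"slide":[0,0,-0.069],"angular":[0,0,0]}
    - {"slide":[0,0,-0.074],"angular":[0,0,0]}
    - {"slide":[0,0,-0.077],"angular":[0,0,0]}
    - {"slide":[0,0,-0.078],"angular":[0,0,0]}
    - {"slide":[0,0,-0.078],"angular":[0,0,0]}
    - {"slide":[0,0,-0.078],"angular":[0,0,0]}
    - {"slide":[0,0,-0.078],"angular":[0,0,0]}
    - {"slide":[0,0,-0.078],"angular":[0,0,0]}

```text
t: 20.0
tool_pos: [0.6132, 0.018, 0.3145]
tcp_rot: [-180.0, -0.0, 169.1]
wrist_force: [-0.7, -0.2, -7.0]
gripper_width: 0.0172
gripper_force: 58.6
```

Emit:
servo_tool:
  deltas:
    - {"slide":[0,0,0],"angular":[0,0,0]}
    - {"slide":[0,0,0],"angular":[0,0,0]}
    - {"slide":[0,0,0],"angular":[0,0,0]}
    - {"slide":[0,0,0],"angular":[0,0,0]}
    - {"slide":[0,0,0],"angular":[0,0,0]}
    - {"slide":[0,0,0],"angular":[0,0,0]}
    - {"slide":[0,0,0],"angular":[0,0,0]}
    - {"slide":[0,0,0],"angular":[0,0,0]}
    - {"slide":[0,0,0],"angular":[0,0,0]}
    - {"slide":[0,0,0],"angular":[0,0,0]}
    - {"slide":[0,0,0],"angular":[0,0,0]}
    - {"slide":[0,0,0],"angular":[0,0,0]}
    - {"slide":[0,0,0],"angular":[0,0,0]}
    - {"slide":[0,0,0],"angular":[0,0,0]}
    - {"slide":[0,0,0],"angular":[0,0,0]}

```text
t: 21.5
tool_pos: [0.6133, 0.018, 0.3149]
tcp_rot: [-180.0, -0.0, 169.1]
wrist_force: [0.1, 0.2, -6.6]
gripper_width: 0.0169
gripper_force: 58.7
```

```bash
python3 k.py l2
```

```text
21.5 [0.613 0.018 0.315] [-179.999   -0.002  169.128] [ 0.135  0.163 -6.649] [ 0.032 -0.044  0.015] 0.01694634841108866
side 2468 floor plane slopes x,y,height [-0.001 -0.001  0.11 ]
top 1957 floor plane slopes x,y,height [0.001 0.001 0.109]
```

View pics/l2.png

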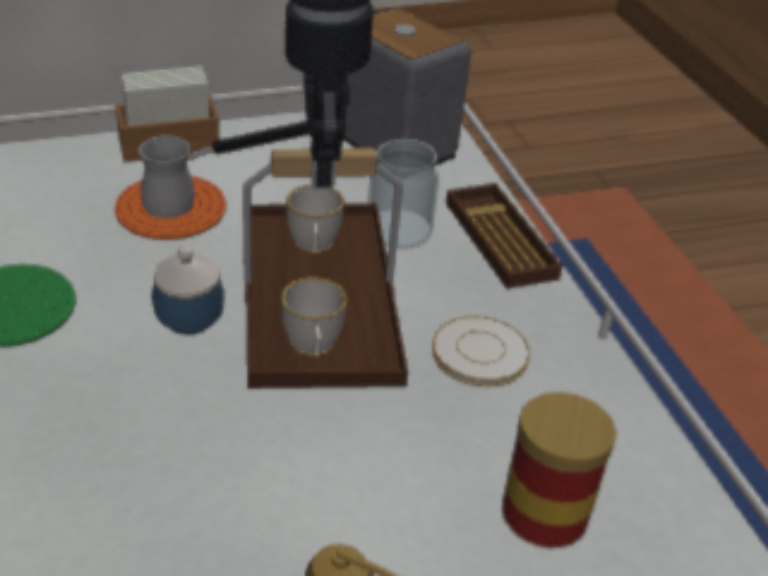

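The tray is level and still at about 0.103 m. Both cups stand on it, at (315,218) and (315,315) in the crop, and it touches nothing. Handing in.

```bash
python3 -c "
from cell import workorder
print(workorder.hand_in())"
```

```text
the job is handed in; nothing more can be done
None
```

The job is handed in, though it returned no verdict: the cezve stands upright on the orange trivet with its handle clear of the tray, and the arm holds the tray level and still about 10 cm up with both cups standing.

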